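# Peel the top sample tray off a clinging nest in the bench incubator and present it

## Robot

A 6-joint arm with a two-finger parallel gripper is mounted at the origin on the work surface. World frame = base frame: x ahead of the robot, y to its left, z up, the work surface at z = 0. Lengths are in m, angles in rad, forces in N, time in s.
With the tool pointing down it reaches from about 0.425 to 1.125 m from the base axis. Payload 14.9 kg.
Tool frame: the origin (TCP) lies between the finger pads, 19 mm behind the fingertips; this is the grasp point; z points along the fingers, y is the direction in which the jaws open and shut (so a half turn about z gives the same grasp; the last joint's range is limited). The gripper opens to 91 mm and grips with 3 to 60 N. Pads are 32 mm wide; open, the fingers measure 118 mm over their backs; the gripper's body (76 mm by 178 mm) begins 60 mm behind the grasp point.
Start: joints at [-1.341, 0.379, 1.734, -0, 1.028, -0.033], TCP at [0.182, -0.676, 0.233] pointing down, gripper open.
Joint ranges: [-2.77, 2.77], [-0.74, 2.19], [0, 2.66], [-1.06, 4.2], [0.31, 2.87], [-3.08, 3.08]. Speed limits (rad/s): [1.89, 1.89, 2.39, 3.14, 3.14, 3.14].

## Interface

Orientations are given as a rotation vector (axis times angle).
In Python, from workcell import manip gives the robot as it stands. The module is installed in compiled form; this text tells all that it offers.
- The arm moves only by the tool servo_tool, never from a script. Its argument "deltas" is a list of rows, each a list of 3 entries, a list of its own where there are three numbers: the opening in per cent of the stroke, from 0 (shut) to 100 (fully open), then the shift along the tool's x, y, z in m, then the turn about the tool's z in degrees. In form: [[grip, [x, y, z], roll], ...]. A call has 1 to 20 rows; each row shifts and turns the commanded pose from where the row before left it, along the tool's axes as they then stand; what a row does not reach is not made up. A row lasts 1/8 s, in which the tool goes at most 62.5 mm and 10.7 degrees, less where a joint would pass 70% of its speed; a pose out of reach is approached as far as the arm can. A call with a gripper value outside its range is refused whole. The fingers move at their own pace and stop on an object; "force" is the grip in N (left out, the last holds). Time passes only in rows, so rows that do not move let the fingers close. It gives the time, the measured TCP pose, the force and the opening at its end, in the units of the state.
- manip.read_state(): the state, without advancing time (a new reading comes with each control period).
- manip.camera(name): name is "side" or "top"; returns (picture, depth): 384x512x3 uint8, red, green, blue; 384x512 float32, m along the optical axis (not along the pixel's ray), 0 where there is no reading.
- manip.camera_model(name): a dict with "mtx" (3x3 intrinsics, pixels), "view" (4x4, takes a point from world to camera coordinates). Camera axes: x right, y down, z forward; pixel columns grow to the right and rows downward; lengths in m; the calibration is good to about 2 mm. A picture is of the moment at which its call begins. camera_model takes no time and is no camera call.
- manip.sign_off(): hands the job in, once; it reports no verdict.
The state is a dict: "time_s": time; "joint_positions": joint angles; "joint_velocities": joint speeds; "effort": joint torques, N m; "tool_pos": TCP position; "ee_rot": TCP orientation; "wrist_force": force on the tool from outside, world axes, zero at the start; "torque": the same for the moment, N m; "finger_gap": finger opening in m.
Only numpy, scipy, OpenCV 4.12 (cv2) and the standard library are available. Lean on these libraries where they do the work, as an engineer would, in place of code of your own. Each camera call takes 0.05 s, during which the arm holds its last target.

## Task

Swing the incubator's clear hood up by its blue handle until it stands about upright, then peel the blue top tray off the white tray it clings to: pinch its orange corner grip and raise that corner first by a good 2 cm, with the opposite corner still down, and only then take the whole tray away. The white tray must stay in place in the incubator (pulled straight up, it may come along), and the hood stays open. Carry the blue tray over the light panel and finish while still holding it there, roughly level, about 15 cm above the panel and roughly over its middle; leave everything else on the bench where it is.

Things in the scene. Friction and masses are not known exactly. Their poses are not given: they have to be found in the camera images.
- incubator: Low white bench incubator base, 220 x 200 x 45 mm (x, y, z), fixed. Origin: centre of its underside; its top floor, on which the trays stand, is 45 mm above the bench. Its x axis runs along the hood's hinge and the handle bar; hinge on its +y side, handle on its -y side.
- hood (a joint): Opening angle of the clear hood, rad: 0 shut, about 1.57 upright, 1.75 its stop. Turns about the hinge (through hood_hinge, parallel to the incubator's x axis), the handle side going up and over to +y. A box open below, 220 x 195 x 65 mm, 0.45 kg; shut, its top is 110 mm above the bench. Stiff hinge: stays at any angle, needs about 5 N at the handle.
- hood_handle (a point): Middle of the round blue handle bar (10 mm thick, 100 mm long, parallel to the incubator's x axis, 42 mm out from the hood's -y wall). Shut, it is at (0, -140, 93) mm in the incubator's frame. Moves with the hood. Best pinched from above, fingers closing along the incubator's y; the bar can turn between the fingers.
- hood_hinge (a point): Point of the hinge axis at mid length: in the incubator's frame x 0, y +97, z 45 mm. Does not move.
- lower_tray: White loaded tray, 150 x 110 x 25 mm, 0.35 kg, loose on the incubator floor, its axes within 0.1 rad of the incubator's. Origin: centre of underside. 4 springy round catches on its long sides (x +10 and +45 mm, tops 19 mm over its edge) reach over the top tray's rim; each lets go at about 1.2 N with the rim 7 mm up. Pulled straight up it may come along; peeled from the -x end it stays.
- top_tray: Blue shallow formed tray nested in the lower tray, 90 g. Origin: centre of the underside of its 3 mm thick rim (150 x 110 mm), so 25 mm above the lower tray's origin at the start, with the same axes; its pan hangs 8 mm below the rim. The orange corner grip stands at its (-x, -y) corner.
- top_grip (a point): Grip point of the orange corner grip: an upright block 24 mm along the tray's x, 10 mm thick along its y, 26 mm high above the rim. At (-62, -49, +25) mm in the tray's frame, mid block, 22 mm above the rim's top face: a TCP here pointing down has its fingertips 3 mm above the rim. Pinch along the tray's y; 35 mm are free beside it for each finger.
- top_far (a point): The corner of the top tray diagonally across from the grip, underside of the rim: (75, 55, 0) mm in the tray's frame.
- panel: Flat white light panel with aluminium frame, 200 x 150 x 8 mm, fixed to the bench at the robot's right. Origin: centre of its underside.
- scale: Black pocket scale, 75 x 140 x 16 mm, loose bystander. Origin: centre of its underside.
- cup: Clear plastic sample cup, 64 mm across and 55 mm high, loose bystander, standing. Origin: centre of its underside.
- tip_box: Blue box with clear lid, 120 x 85 x 65 mm, loose bystander. Origin: centre of its underside.
Not all that is in view belongs to the job. What is meant by the panel is not black or green, and is the larger of those in its own colour.

How it is judged:
By the outcome, as a careful person would: the job done as asked, in the order asked, and still so for the second after the job is handed in, while the arm keeps its last pose, push and grip.
It also fails if it takes over 72 s, if anything falls off the work surface, if the arm or the gripper's body presses on something with over 40 N, if the wrist force passes 120 N, or if a joint passes its speed limit or range.

## Working session

There is one attempt and no reset: what is moved stays moved. The work goes in short steps, Python scripts to look and compute and a tool call to move; the robot and the scene stay as the last step left them, time stands still between calls to the robot, and variables do not carry over. Pictures are saved under pics/ and viewed, and the job is handed in when it is done.

Besides the shell and the picture viewer there is one more tool, called after "Emit:" by a JSON object that holds its "op" and its "data", one argument or row to a line. servo_tool: Moves the arm, as the interface text tells. Its arguments: {"type":"object","properties":{"deltas":{"type":"array","items":{"type":"array"}},"force":{"type":"number"}},"required":["deltas"]}

```bash
mkdir -p pics; python3 - <<'E'
from workcell import manip
import cv2,numpy as np
for n in("top","side"):
    p,d=manip.camera(n); np.savez(f"{n}0.npz",p=p,d=d)
    cv2.imwrite(f"pics/{n}0.png",cv2.resize(p[:,:,::-1],(800,600)))
    m=manip.camera_model(n);print(n,m["mtx"].round(1).tolist(),m["view"].round(3).tolist())
print(manip.read_state())
E
```

```text
top [[469.3, 0.0, 258.7], [0.0, 469.3, 193.0], [0.0, 0.0, 1.0]] [[0.028, -1.0, 0.001, -0.087], [-0.996, -0.028, -0.084, 0.468], [0.084, 0.001, -0.996, 1.82], [0.0, 0.0, 0.0, 1.0]]
side [[365.1, 0.0, 258.8], [0.0, 365.1, 183.9], [0.0, 0.0, 1.0]] [[-0.861, -0.509, 0.007, 0.353], [-0.401, 0.67, -0.625, 0.3], [0.313, -0.541, -0.781, 1.056], [0.0, 0.0, 0.0, 1.0]]
{'time_s': 0.1, 'joint_positions': array([-1.34128285e+00,  3.79354065e-01,  1.73474556e+00, -1.73586635e-05,
        1.02849437e+00, -3.33084383e-02]), 'joint_velocities': array([ 1.18893413e-03, -8.65287676e-04, -6.22301449e-04, -5.12205741e-04,
       -4.79550431e-05, -4.01903784e-05]), 'effort': array([ 1.10966562e-05, -7.65037751e+01, -4.35289586e+01,  6.52576005e-02,
        3.98541265e-02, -8.89084902e-06]), 'tool_pos': array([ 0.18177007, -0.67562507,  0.23214379]), 'ee_rot': array([-3.11351750e+00, -4.11536088e-01,  1.77236572e-04]), 'wrist_force': array([-1.08548402, -0.39137807, -0.36621547]), 'torque': array([ 0.01432312,  0.02396674, -0.05521821]), 'finger_gap': 0.09136878745543081}
```

View pics/top0.png

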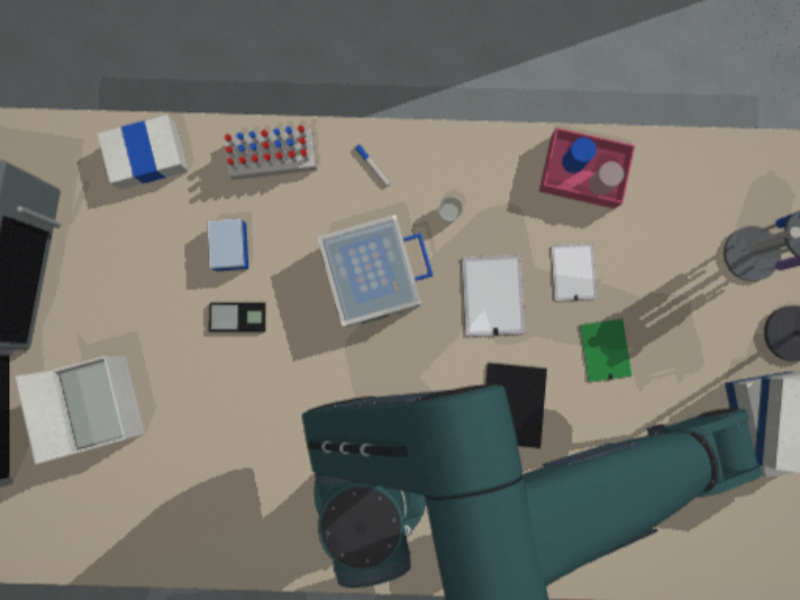

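View pics/side0.png

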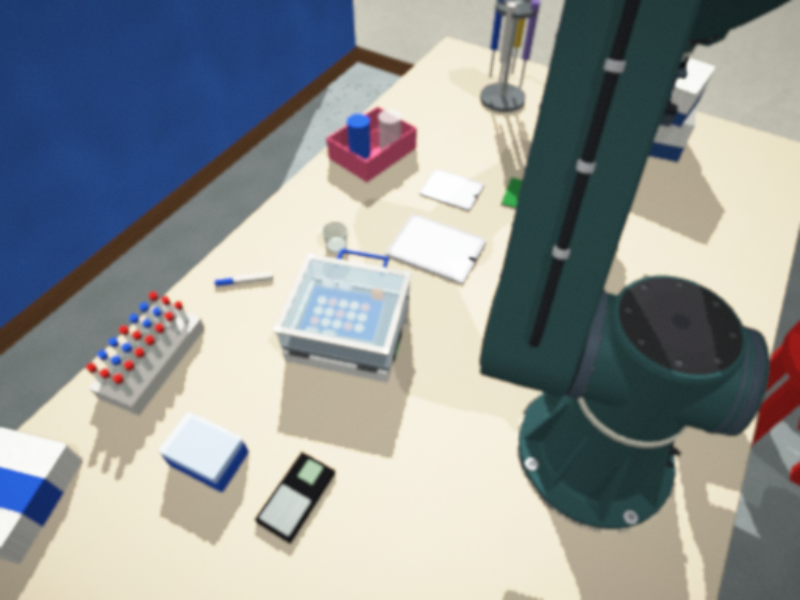

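```bash
cat > h.py <<'E'
from workcell import manip
import cv2,numpy as np
def ray(n,px,z):
    m=manip.camera_model(n);K,V=m["mtx"],m["view"];R,t=V[:3,:3],V[:3,3]
    px=np.atleast_2d(np.asarray(px,float))
    d=np.c_[(px[:,0]-K[0,2])/K[0,0],(px[:,1]-K[1,2])/K[1,1],np.ones(len(px))]@R
    c=-R.T@t
    return c+d*((z-c[2])/d[:,2])[:,None]
def proj(n,P):
    m=manip.camera_model(n);K,V=m["mtx"],m["view"]
    q=np.atleast_2d(P)@V[:3,:3].T+V[:3,3];u=q@K.T
    return u[:,:2]/u[:,2:]
def crop(n,p,x0,y0,x1,y1,f,name):
    cv2.imwrite(f"pics/{name}.png",cv2.resize(p[y0:y1,x0:x1,::-1],None,fx=f,fy=f,interpolation=cv2.INTER_NEAREST))
E
python3 - <<'E'
from h import *
p=np.load("top0.npz")["p"];crop("top",p,195,125,345,225,5,"tc0")
s=np.load("side0.npz")["p"];crop("side",s,165,125,325,245,5,"sc0")
for n,q,box in(("top",p,(250,140,290,190)),("side",s,(205,150,260,180))):
    hsv=cv2.cvtColor(q,cv2.COLOR_RGB2HSV);m=cv2.inRange(hsv,(100,130,40),(125,255,255))
    x0,y0,x1,y1=box;k=np.zeros_like(m);k[y0:y1,x0:x1]=m[y0:y1,x0:x1]
    ys,xs=np.nonzero(k);print(n,len(xs));W=ray(n,np.c_[xs,ys],.093)
    r=cv2.minAreaRect(np.float32(W[:,:2]*1000));print(r,cv2.boxPoints(r).round(0).tolist())
    for z,lo,hi in((.008,(0,0,190),(180,40,255)),):
        m=cv2.inRange(hsv,lo,hi);c,_=cv2.findContours(m,0,2)
        for a in c:
            if cv2.contourArea(a)>200:
                W=ray(n,a[:,0],z);r=cv2.minAreaRect(np.float32(W[:,:2]*1000));print(" white",[np.round(v,1) for v in r])
    m=cv2.inRange(hsv,(5,60,120),(18,255,255));c,_=cv2.findContours(m,0,2)
    for a in c:
        if cv2.contourArea(a)>6: print(" orange",n,a[:,0].mean(0),cv2.contourArea(a),ray(n,a[:,0].mean(0),.09))
E
```

```text
top 76
((575.8501586914062, -103.63053131103516), (106.0123291015625, 39.92646408081055), 17.10651397705078) [[519.0, -100.0], [531.0, -138.0], [632.0, -107.0], [621.0, -69.0]]
 white [array([163.5, 817.3]), array([216.8,  87.9]), np.float64(16.8)]
 white [array([ 492.8, -298.2]), array([177. , 124.4]), np.float64(3.9)]
 white [array([ 582.5, -497.9]), array([80. , 91.2]), np.float64(1.6)]
 white [array([866.4, 560.8]), array([127.6,  54.4]), np.float64(17.5)]
side 39
((581.8803100585938, -111.70405578613281), (104.72461700439453, 21.113204956054688), 18.55495834350586) [[529.0, -118.0], [536.0, -138.0], [635.0, -105.0], [628.0, -85.0]]
 white [array([-179.9,   60.7]), array([ 24.6, 211.3]), np.float64(22.8)]
 white [array([ -37.3, -976.8]), array([ 385. , 1166.7]), np.float64(4.1)]
 white [array([  612.2, -1215.1]), array([ 73.4, 876.3]), np.float64(15.8)]
 white [array([ 878. , -366.9]), array([1036.4, 2040.4]), np.float64(28.9)]
 orange side [482.63157895 275.21052632] 11.5 [[-0.21700558 -0.12624247  0.09      ]]
 orange side [ 60.86363636 235.77272727] 11.0 [[0.85466198 0.37103203 0.09      ]]
 orange side [111.2 192.9] 8.0 [[0.84313571 0.18312721 0.09      ]]
```

View pics/tc0.png

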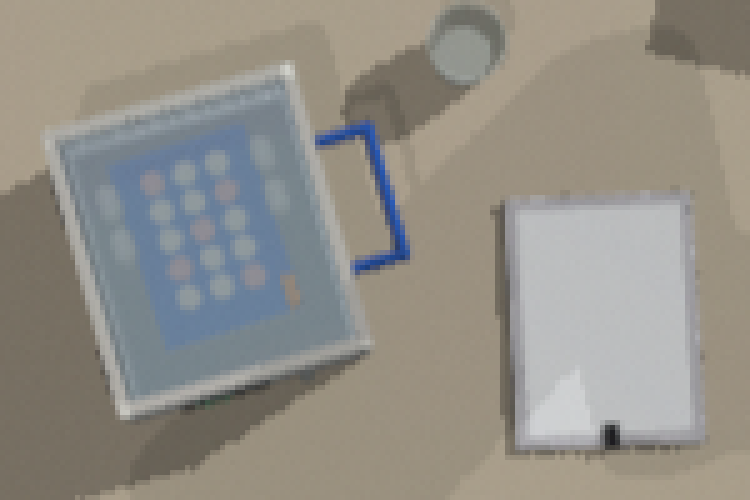

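View pics/sc0.png

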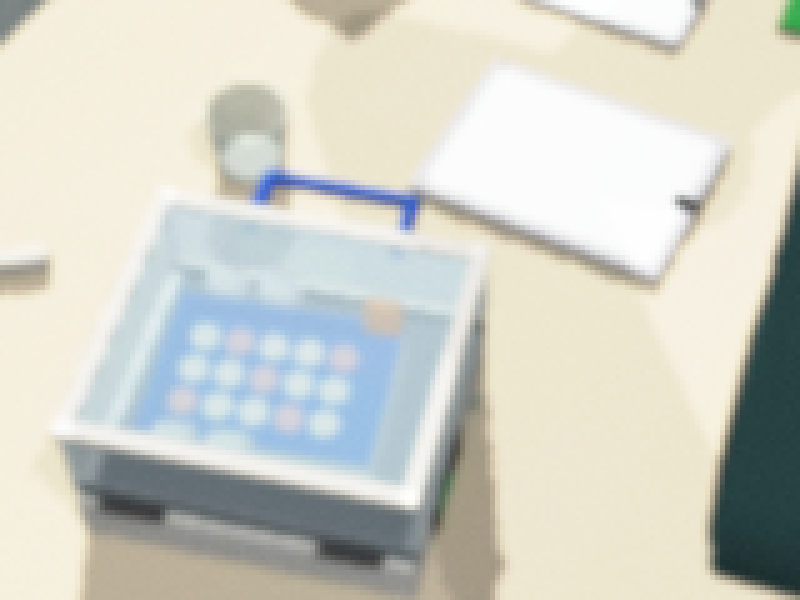

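```bash
python3 - <<'E'
from h import *
o=np.array([195.,125.])-0
f=lambda L:(np.array(L,float)/5+o-.5)
C=ray("top",f([(288,66),(48,132),(122,416),(370,345)]),.110);print("hood",C.round(4).tolist(),C.mean(0))
print([np.linalg.norm(C[i]-C[i-1]) for i in range(4)])
for a,b in((0,3),(1,2)):print("xax",np.arctan2(*(C[a]-C[b])[[1,0]]))
for a,b in((1,0),(2,3)):print("yax",np.arctan2(*(C[a]-C[b])[[1,0]])-np.pi/2)
B=ray("top",f([(369,130),(404,255)]),.093);print("bar",B,B.mean(0),np.linalg.norm(B[0]-B[1]),np.arctan2(*(B[0]-B[1])[[1,0]]))
o=np.array([165.,125.])
S=ray("side",f([(270,181),(415,201)]),.093);print("bar side",S,S.mean(0),np.linalg.norm(S[0]-S[1]),np.arctan2(*(S[0]-S[1])[[1,0]]))
S=ray("side",f([(170,195),(62,432),(418,502),(487,247)]),.110);print("hood side",S.round(4).tolist(),S.mean(0))
G=ray("side",f([(383,310)]),.096);print("grip side top",G)
o=np.array([195.,125.]);print("grip top",ray("top",f([(290,291)]),.095))
P=ray("top",f([(508,200),(690,193),(705,442),(515,450)]),.008);print("panel",P.mean(0),[np.linalg.norm(P[i]-P[i-1]) for i in range(4)])
print("cup",ray("top",f([(466,40)]),.055))
E
```

```text
hood [[0.6704, -0.0429, 0.11], [0.615, 0.1359, 0.11], [0.4032, 0.0727, 0.11], [0.4614, -0.1102, 0.11]] [0.53750138 0.01388546 0.11      ]
[np.float64(0.2196065126985723), np.float64(0.18712979278495492), np.float64(0.22105374024148006), np.float64(0.19198097512269785)]
xax 0.3116941270737147
xax 0.2896995979854403
yax 0.300532681558475
yax 0.3080748317715061
bar [[ 0.62643636 -0.10543108  0.093     ]
 [ 0.531741   -0.13440302  0.093     ]] [ 0.57908868 -0.11991705  0.093     ] 0.09902820773653825 0.2969055177281725
bar side [[ 0.62946562 -0.10169276  0.093     ]
 [ 0.53581144 -0.13678687  0.093     ]] [ 0.58263853 -0.11923981  0.093     ] 0.10001350528647954 0.3585253110148521
hood side [[0.669, -0.0454, 0.11], [0.6111, 0.1402, 0.11], [0.4036, 0.0733, 0.11], [0.4669, -0.1142, 0.11]] [0.53763872 0.01348043 0.11      ]
grip side top [[ 0.50303825 -0.04505938  0.096     ]]
grip top [[ 0.50174674 -0.04916467  0.095     ]]
panel [ 0.49448396 -0.29690361  0.008     ] [np.float64(0.19834171186621902), np.float64(0.1446165742632597), np.float64(0.1978418253090176), np.float64(0.14965103412025935)]
cup [[ 0.70606955 -0.17959726  0.055     ]]
```

```bash
cat >> h.py <<'E'
from scipy.spatial.transform import Rotation as Rn
def st():
    s=manip.read_state();R=Rn.from_rotvec(s["ee_rot"]).as_matrix()
    print("t",s["time_s"],"p",s["tool_pos"].round(4),"yaw",round(float(np.arctan2(R[1,0],R[0,0])),4),"tz",R[:,2].round(3),"F",s["wrist_force"].round(1),"gap",round(s["finger_gap"],4),"q",s["joint_positions"].round(2))
    return s,R
def rel(target,yaw=None):
    s,R=st()
    if yaw is not None:
        y=np.arctan2(R[1,0],R[0,0]);print("roll deg",np.degrees(-(yaw-y)))
        R=Rn.from_euler('z',yaw-y).as_matrix()@R
    print("tool delta",(R.T@(np.array(target)-s["tool_pos"])).round(4))
E
python3 -c "
from h import *
rel((.580,-.1195,.232),.303)"
```

```text
t 0.1 p [ 0.1818 -0.6756  0.2321] yaw 0.2628 tz [-0.     0.001 -1.   ] F [-1.1 -0.4 -0.4] gap 0.0914 q [-1.34  0.38  1.73 -0.    1.03 -0.03]
roll deg -2.3015213948462936
tool delta [ 0.546  -0.412   0.0006]
```

Emit:
{"op": "servo_tool", "data": {
  "deltas": [
    [38, [0, 0, 0], -2.3],
    [38, [0.02, -0.015, 0], 0],
    [38, [0.039, -0.0294, 0], 0],
    [38, [0.039, -0.0294, 0], 0],
    [38, [0.039, -0.0294, 0], 0],
    [38, [0.039, -0.0294, 0], 0],
    [38, [0.039, -0.0294, 0], 0],
    [38, [0.039, -0.0294, 0], 0],
    [38, [0.039, -0.0294, 0], 0],
    [38, [0.039, -0.0294, 0], 0],
    [38, [0.039, -0.0294, 0], 0],
    [38, [0.039, -0.0294, 0], 0],
    [38, [0.039, -0.0294, 0], 0],
    [38, [0.039, -0.0294, 0], 0],
    [38, [0.039, -0.0294, 0], 0],
    [38, [0.019, -0.015, 0], 0]
  ],
  "force": 40
}}

```text
time_s: 2.1
tool_pos: [0.5804, -0.1167, 0.2326]
ee_rot: [-3.105, -0.476, 0.0]
wrist_force: [-0.4, -0.4, 0.2]
finger_gap: 0.0348
```

```bash
python3 -c "
from h import *
rel((.580,-.1195,.093),.303)
p,d=manip.camera('top');cv2.imwrite('pics/t1.png',p[:,:,::-1])
p,d=manip.camera('side');cv2.imwrite('pics/s1.png',p[:,:,::-1])"
```

```text
t 2.1 p [ 0.5804 -0.1167  0.2326] yaw 0.3041 tz [-0.  0. -1.] F [-0.4 -0.4  0.2] gap 0.0348 q [-0.24  0.21  1.96  0.    0.97  1.03]
roll deg 0.06568280678226943
tool delta [-0.0012  0.0026  0.1396]
```

View pics/s1.png

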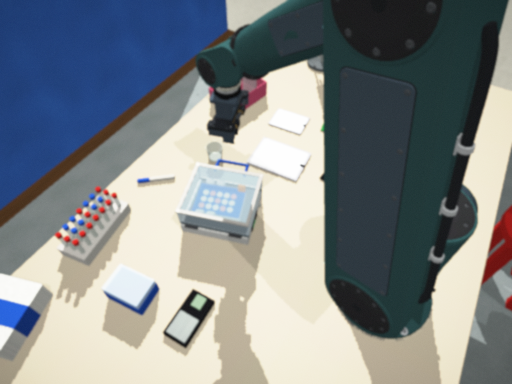

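Emit:
{"op": "servo_tool", "data": {
  "deltas": [
    [38, [-0.001, 0.0025, 0.02], 0],
    [38, [0, 0, 0.04], 0],
    [38, [0, 0, 0.04], 0],
    [38, [0, 0, 0.03], 0],
    [38, [0, 0, 0.009], 0],
    [38, [0, 0, 0], 0],
    [0, [0, 0, 0], 0],
    [0, [0, 0, 0], 0],
    [0, [0, 0, 0], 0],
    [0, [0, 0, 0], 0]
  ],
  "force": 40
}}

```text
time_s: 3.45
tool_pos: [0.5786, -0.1183, 0.0931]
ee_rot: [-3.1, -0.471, 0.002]
wrist_force: [4.7, 43.8, -8.5]
finger_gap: 0.0091
```

```bash
python3 -c "
from h import *
st()
p,d=manip.camera('side');crop('side',p,180,70,300,190,5,'s2')
# arc in tool frame (tool y=-y_inc=+u, z down)
P=[];
N=24
for i in range(N+1):
    f=np.radians(90)*i/N;P.append((.237*np.cos(f)-.048*np.sin(f),-(.237*np.sin(f)+.048*np.cos(f))))
print((np.diff(P,axis=0)).round(4).tolist())"
```

```text
t 3.45 p [ 0.5786 -0.1183  0.0931] yaw 0.3015 tz [-0.002  0.006 -1.   ] F [ 4.7 43.8 -8.5] gap 0.0091 q [-0.24  0.41  2.    0.01  0.73  1.02]
[[-0.0036, -0.0154], [-0.0046, -0.0151], [-0.0056, -0.0148], [-0.0066, -0.0144], [-0.0075, -0.0139], [-0.0084, -0.0134], [-0.0093, -0.0128], [-0.0101, -0.0122], [-0.0109, -0.0115], [-0.0116, -0.0108], [-0.0123, -0.01], [-0.0129, -0.0092], [-0.0135, -0.0083], [-0.014, -0.0074], [-0.0144, -0.0065], [-0.0148, -0.0055], [-0.0152, -0.0045], [-0.0154, -0.0035], [-0.0156, -0.0025], [-0.0158, -0.0015], [-0.0158, -0.0005], [-0.0158, 0.0006], [-0.0157, 0.0016], [-0.0156, 0.0026]]
```

View pics/s2.png

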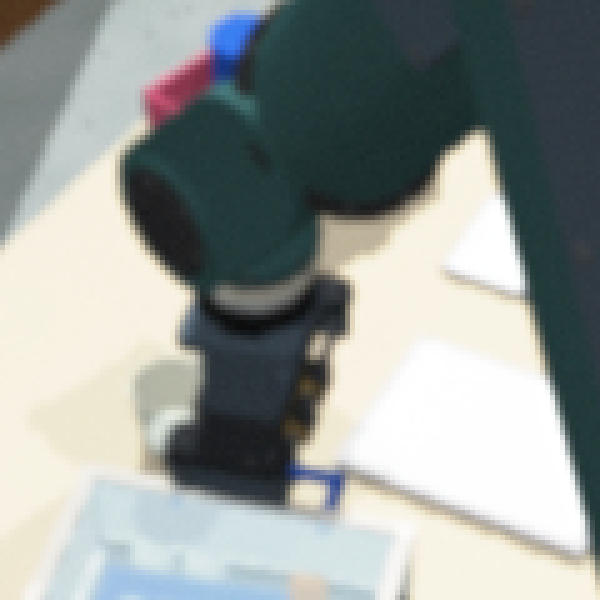

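Emit:
{"op": "servo_tool", "data": {
  "deltas": [
    [0, [0, -0.0015, 0], 0],
    [0, [0, 0, 0], 0],
    [0, [0, -0.0036, -0.0154], 0],
    [0, [0, -0.0046, -0.0151], 0],
    [0, [0, -0.0056, -0.0148], 0],
    [0, [0, -0.0066, -0.0144], 0],
    [0, [0, 0, 0], 0]
  ]
}}

```text
time_s: 4.38
tool_pos: [0.572, -0.0971, 0.1528]
ee_rot: [-3.1, -0.472, 0.001]
wrist_force: [6.3, 39.5, -18.8]
finger_gap: 0.0089
```

Emit:
{"op": "servo_tool", "data": {
  "deltas": [
    [0, [0, -0.0015, 0], 0],
    [0, [0, 0, 0], 0]
  ]
}}

```text
time_s: 4.62
tool_pos: [0.572, -0.0971, 0.1527]
ee_rot: [-3.102, -0.473, 0.001]
wrist_force: [5.4, 29.7, -12.6]
finger_gap: 0.0088
```

```bash
python3 -c "
from h import *
s,R=st();print(R.T@s['wrist_force'],s['torque'])"
```

```text
t 4.625 p [ 0.572  -0.0971  0.1527] yaw 0.3024 tz [-0.001  0.004 -1.   ] F [  5.4  29.7 -12.6] gap 0.0088 q [-0.21  0.3   2.01  0.01  0.83  1.05]
[ 13.95054703 -26.66974067  12.75272542] [ 4.61034786 -0.98700963  0.0155808 ]
```

Emit:
{"op": "servo_tool", "data": {
  "deltas": [
    [0, [0, -0.0095, -0.0139], 0],
    [0, [0, -0.0104, -0.0134], 0],
    [0, [0, -0.0093, -0.0128], 0],
    [0, [0, -0.0101, -0.0122], 0],
    [0, [0, -0.0109, -0.0115], 0],
    [0, [0, -0.0116, -0.0108], 0],
    [0, [0, 0, 0], 0]
  ]
}}

```text
time_s: 5.5
tool_pos: [0.5539, -0.0396, 0.2288]
ee_rot: [-3.104, -0.475, -0.001]
wrist_force: [2.3, 8.2, -8.7]
finger_gap: 0.009
```

```bash
python3 -c "
from h import *
s,R=st();print(R.T@s['wrist_force'],s['torque'])"
```

```text
t 5.5 p [ 0.5539 -0.0396  0.2288] yaw 0.3034 tz [ 0.     0.001 -1.   ] F [ 2.3  8.2 -8.7] gap 0.009 q [-0.11  0.16  2.03  0.    0.95  1.15]
[ 4.62204987 -7.14725515  8.67309834] [ 1.1531885  -0.4096146   0.09289196]
```

Emit:
{"op": "servo_tool", "data": {
  "deltas": [
    [0, [0, -0.0123, -0.01], 0],
    [0, [0, -0.0129, -0.0092], 0],
    [0, [0, -0.0135, -0.0083], 0],
    [0, [0, -0.014, -0.0074], 0],
    [0, [0, -0.0144, -0.0065], 0],
    [0, [0, -0.0148, -0.0055], 0],
    [0, [0, 0, 0], 0]
  ]
}}

```text
time_s: 6.38
tool_pos: [0.5293, 0.0383, 0.2751]
ee_rot: [-3.105, -0.475, -0.0]
wrist_force: [2.8, 6.8, -11.7]
finger_gap: 0.0091
```

```bash
python3 -c "
from h import *
s,R=st();print(R.T@s['wrist_force'],s['torque'])
h=np.array([.508,.108,.045]);r=s['tool_pos']-h;y=np.array([-.3,.954,0]);print(np.hypot(r@y,r[2]),np.degrees(np.arctan2(r[2],-r@y))-11.45)"
```

```text
t 6.375 p [0.5293 0.0383 0.2751] yaw 0.3037 tz [ 0.     0.001 -1.   ] F [  2.8   6.8 -11.7] gap 0.0091 q [0.03 0.06 2.05 0.   1.04 1.29]
[ 4.71858164 -5.62022116 11.66178523] [ 0.94433013 -0.64344418  0.07416731]
0.2413311764781372 60.98402874904882
```

Emit:
{"op": "servo_tool", "data": {
  "deltas": [
    [0, [0, -0.0152, -0.0045], 0],
    [0, [0, -0.0154, -0.0035], 0],
    [0, [0, -0.0156, -0.0025], 0],
    [0, [0, -0.0158, -0.0015], 0],
    [0, [0, -0.0158, -0.0005], 0],
    [0, [0, -0.0158, 0.0006], 0],
    [0, [0, -0.0157, 0.0016], 0],
    [0, [0, -0.0156, 0.0026], 0],
    [0, [0, 0, 0], 0]
  ]
}}

```text
time_s: 7.5
tool_pos: [0.4918, 0.1576, 0.2828]
ee_rot: [-3.105, -0.476, 0.002]
wrist_force: [-7.4, -0.3, -1.5]
finger_gap: 0.009
```

```bash
python3 -c "
from h import *
s,R=st();print(R.T@s['wrist_force'],s['torque'])
h=np.array([.508,.108,.045]);r=s['tool_pos']-h;y=np.array([-.3,.954,0]);print(np.hypot(r@y,r[2]),np.degrees(np.arctan2(r[2],-r@y))-11.45)
p,d=manip.camera('side');cv2.imwrite('pics/s3.png',p[:,:,::-1])"
```

```text
t 7.5 p [0.4918 0.1576 0.2828] yaw 0.304 tz [-0.001  0.    -1.   ] F [-7.4 -0.3 -1.5] gap 0.009 q [0.26 0.02 2.07 0.   1.05 1.53]
[-7.1411195  -1.89646854  1.48288437] [-0.19225055  1.15076977 -0.03251522]
0.2434187439445947 90.92768417695787
```

View pics/s3.png

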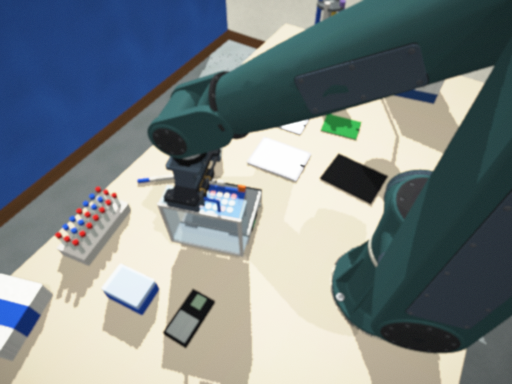

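Emit:
{"op": "servo_tool", "data": {
  "deltas": [
    [40, [0, 0, 0], 0],
    [40, [0, 0, 0], 0],
    [40, [0, 0, 0], 0],
    [40, [0, 0, -0.01], 0],
    [40, [0, 0, -0.03], 0],
    [40, [0, 0, -0.04], 0],
    [40, [0, 0.02, -0.01], 0],
    [40, [0, 0.045, 0], 0],
    [40, [-0.02, 0.045, 0], 0],
    [40, [-0.02, 0.045, 0], 0],
    [40, [-0.02, 0.045, 0], 0],
    [40, [-0.02, 0.045, 0], 0],
    [40, [-0.02, 0.045, 0], 0],
    [40, [-0.02, 0.045, 0], 0],
    [40, [0, 0.045, 0], 0],
    [40, [0, 0.045, 0], 0],
    [40, [0, 0.03, 0], 0],
    [40, [0, 0, 0], 0]
  ]
}}

```text
time_s: 9.8
tool_pos: [0.5141, -0.3153, 0.373]
ee_rot: [3.106, 0.471, 0.0]
wrist_force: [-1.7, 0.2, -0.7]
finger_gap: 0.0366
```

```bash
python3 -c "
from h import *
st()
for n in ('top','side'):
    p,d=manip.camera(n);cv2.imwrite(f'pics/{n}4.png',p[:,:,::-1]);np.savez(f'{n}4.npz',p=p,d=d)"
```

```text
t 9.8 p [ 0.5141 -0.3153  0.373 ] yaw 0.3012 tz [ 0. -0. -1.] F [-1.7  0.2 -0.7] gap 0.0366 q [-0.59  0.09  1.83 -0.    1.22  0.68]
```

View pics/top4.png

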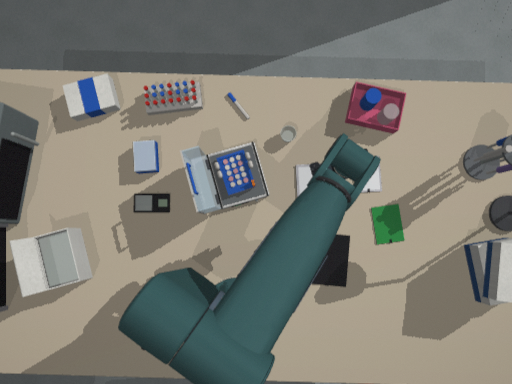

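View pics/side4.png

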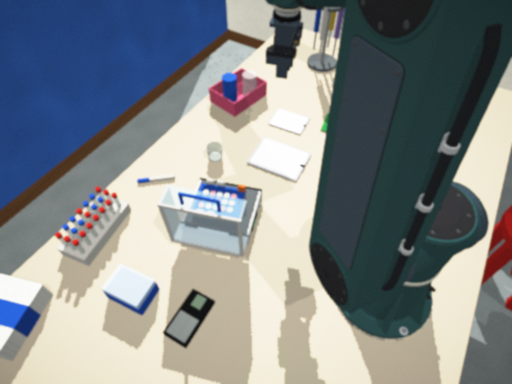

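Hood is upright, tray in clear view from above. I measure the blue tray and the orange grip.

```bash
python3 - <<'E'
from h import *
p=np.load("top4.npz")["p"];crop("top",p,180,130,290,220,7,"tc4")
s=np.load("side4.npz")["p"];crop("side",s,150,165,275,255,6,"sc4")
hsv=cv2.cvtColor(p,cv2.COLOR_RGB2HSV);m=cv2.inRange(hsv,(105,120,50),(125,255,255));k=np.zeros_like(m);k[140:205,212:262]=m[140:205,212:262]
k=cv2.morphologyEx(k,cv2.MORPH_CLOSE,np.ones((7,7)))
c=max(cv2.findContours(k,0,2)[0],key=cv2.contourArea);r=cv2.minAreaRect(np.float32(ray("top",c[:,0],.073)[:,:2]*1000));print(r)
m=cv2.inRange(hsv,(3,110,100),(20,255,255));k=np.zeros_like(m);k[140:205,212:275]=m[140:205,212:275]
ys,xs=np.nonzero(k);print(np.c_[xs,ys].tolist())
print("grip",ray("top",np.c_[xs,ys].mean(0),.099))
E
```

```text
((544.1195068359375, 17.524208068847656), (151.04335021972656, 109.85107421875), 20.00994873046875)
[[251, 180], [252, 180], [253, 180], [251, 181], [252, 181], [253, 181], [252, 182], [253, 182], [252, 183], [253, 183], [254, 183], [252, 184], [253, 184], [254, 184], [253, 185], [254, 185], [253, 186]]
grip [[ 0.50176038 -0.04976504  0.099     ]]
```

View pics/tc4.png

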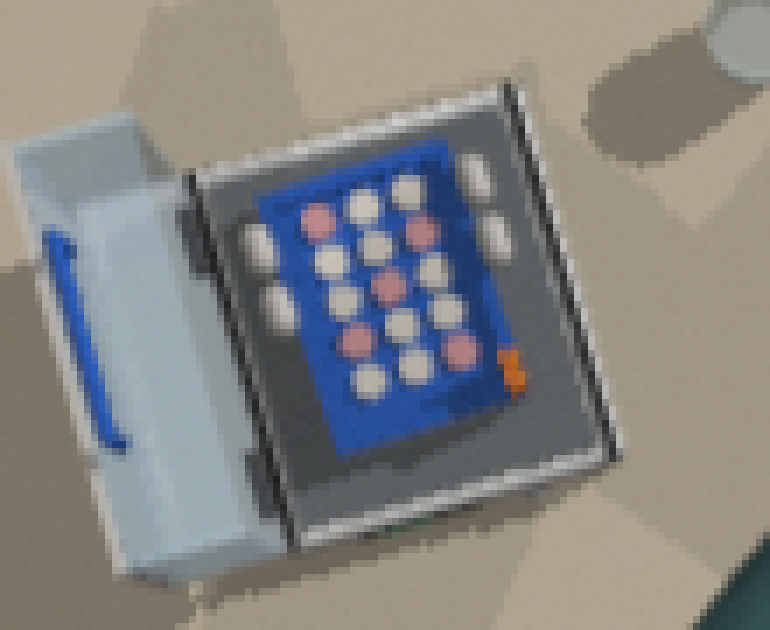

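View pics/sc4.png

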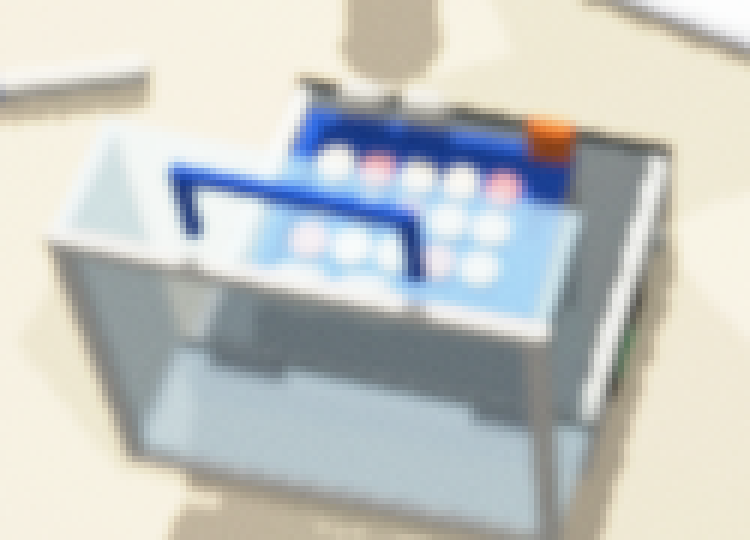

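```bash
python3 -c "
from h import *
rel((.502,-.0497,.095),.347)"
```

```text
t 9.9 p [ 0.5137 -0.3135  0.3729] yaw 0.3025 tz [-0.  0. -1.] F [ 0.6 -0.  -0.1] gap 0.0364 q [-0.59  0.09  1.83  0.    1.22  0.68]
roll deg -2.548730280573777
tool delta [ 0.0787 -0.252   0.278 ]
```

Emit:
{"op": "servo_tool", "data": {
  "deltas": [
    [40, [0, 0, 0], -2.5],
    [40, [0.006, -0.018, 0], 0],
    [40, [0.0131, -0.042, 0], 0],
    [40, [0.0131, -0.042, 0], 0],
    [40, [0.0131, -0.042, 0], 0],
    [40, [0.0131, -0.042, 0], 0],
    [40, [0.0131, -0.042, 0], 0],
    [40, [0.0072, -0.024, 0.02], 0],
    [40, [0, 0, 0.05], 0],
    [40, [0, 0, 0.05], 0],
    [40, [0, 0, 0.05], 0],
    [40, [0, 0, 0.038], 0],
    [40, [0, 0, 0], 0],
    [40, [0, 0, 0], 0]
  ]
}}

```text
time_s: 11.65
tool_pos: [0.5029, -0.0495, 0.1663]
ee_rot: [3.094, 0.542, 0.002]
wrist_force: [-0.0, -0.7, 0.9]
finger_gap: 0.0363
```

```bash
python3 -c "
from h import *
rel((.502,-.0497,.095),.347)
p,d=manip.camera('side');crop('side',p,150,120,300,240,5,'s5')"
```

```text
t 11.65 p [ 0.5029 -0.0495  0.1663] yaw 0.3467 tz [ 0.002 -0.    -1.   ] F [-0.  -0.7  0.9] gap 0.0363 q [-0.14  0.17  2.16  0.    0.81  1.08]
roll deg -0.014653623842730053
tool delta [-0.001  -0.0001  0.0713]
```

View pics/s5.png

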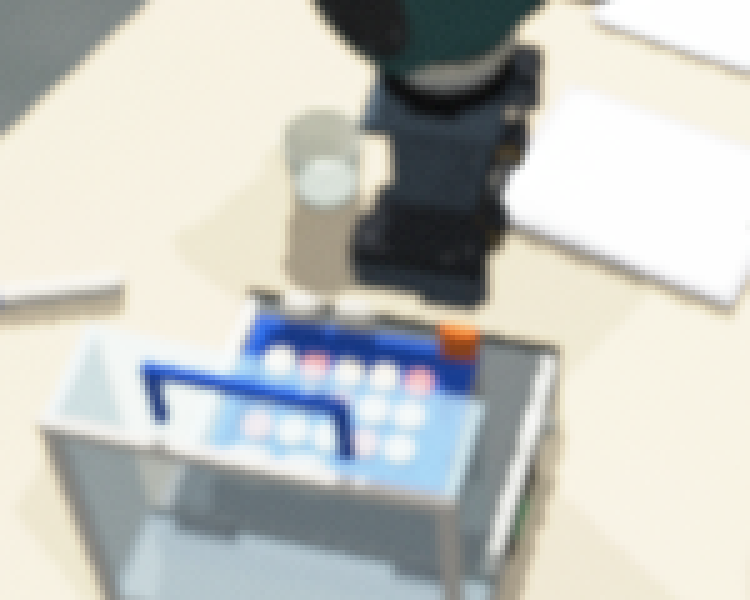

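Emit:
{"op": "servo_tool", "data": {
  "deltas": [
    [40, [-0.001, 0, 0.02], 0],
    [40, [0, 0, 0.02], 0],
    [40, [0, 0, 0.015], 0],
    [40, [0, 0, 0.01], 0],
    [40, [0, 0, 0.0045], 0],
    [40, [0, 0, 0], 0],
    [0, [0, 0, 0], 0],
    [0, [0, 0, 0], 0],
    [0, [0, 0, 0], 0],
    [0, [0, 0, 0], 0],
    [0, [0, 0, 0], 0]
  ],
  "force": 5
}}

```text
time_s: 13.08
tool_pos: [0.5015, -0.0503, 0.0953]
ee_rot: [-3.094, -0.542, -0.0]
wrist_force: [-0.6, 1.8, 6.4]
finger_gap: 0.0099
```

```bash
python3 -c "
from h import *
s,R=st();print(R.T@s['wrist_force'])
p,d=manip.camera('side');crop('side',p,150,120,300,240,5,'s6')"
```

```text
t 13.075 p [ 0.5015 -0.0503  0.0953] yaw 0.3466 tz [ 0.  0. -1.] F [-0.6  1.8  6.4] gap 0.0099 q [-0.15  0.3   2.18  0.    0.67  1.08]
[ 0.05041443 -1.86370339 -6.3832687 ]
```

View pics/s6.png

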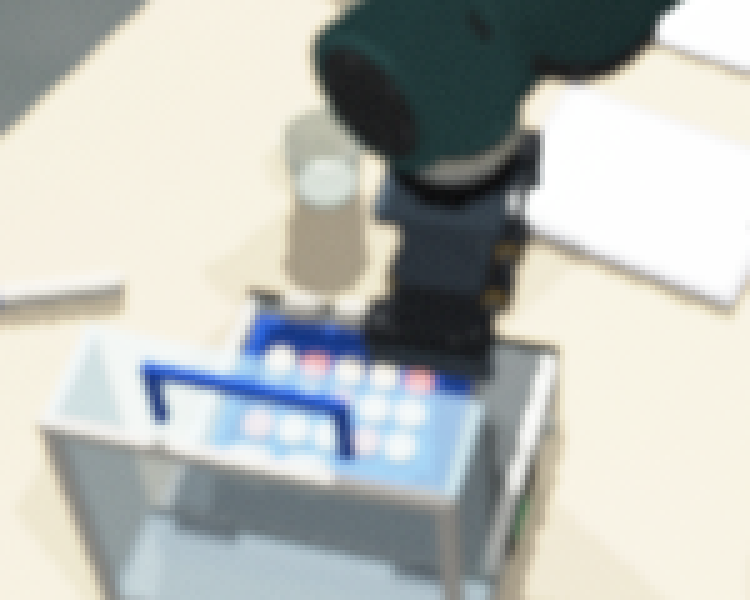

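Emit:
{"op": "servo_tool", "data": {
  "deltas": [
    [0, [0, 0, -0.001], 0],
    [0, [0.0005, 0, -0.0027], 0],
    [0, [0.0006, 0, -0.0027], 0],
    [0, [0.0006, 0, -0.0027], 0],
    [0, [0.0007, 0, -0.0027], 0],
    [0, [0.0008, 0, -0.0027], 0],
    [0, [0.0008, 0, -0.0027], 0],
    [0, [0, 0, 0], 0]
  ],
  "force": 8
}}

```text
time_s: 14.12
tool_pos: [0.5054, -0.049, 0.1126]
ee_rot: [3.094, 0.542, 0.001]
wrist_force: [-0.4, -0.7, -0.9]
finger_gap: 0.0102
```

```bash
python3 -c "
from h import *
s,R=st();print(R.T@s['wrist_force'],s['torque'])
p,d=manip.camera('side');crop('side',p,150,120,300,240,5,'s7')
p,d=manip.camera('top');crop('top',p,180,130,290,220,7,'t7')"
```

```text
t 14.125 p [ 0.5054 -0.049   0.1126] yaw 0.3466 tz [ 0.001 -0.    -1.   ] F [-0.4 -0.7 -0.9] gap 0.0102 q [-0.14  0.27  2.17  0.    0.71  1.08]
[-0.57925294  0.51392118  0.93575621] [-0.03701299  0.16439639  0.06150146]
```

View pics/s7.png

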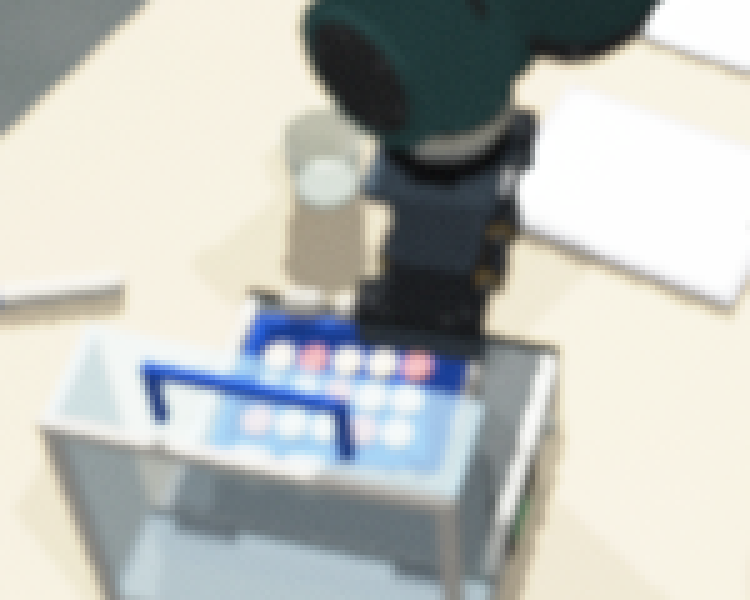

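View pics/t7.png

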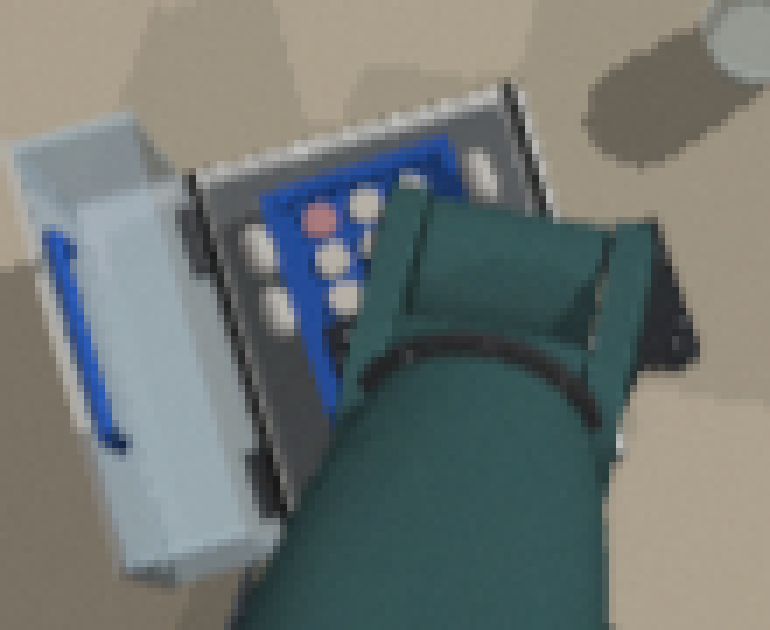

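Emit:
{"op": "servo_tool", "data": {
  "deltas": [
    [0, [0.0008, 0, -0.0027], 0],
    [0, [0.0009, 0, -0.0027], 0],
    [0, [0.001, 0, -0.0026], 0],
    [0, [0.001, 0, -0.0026], 0],
    [0, [0.0011, 0, -0.0026], 0],
    [0, [0.0011, 0, -0.0026], 0],
    [0, [0, 0, 0], 0]
  ]
}}

```text
time_s: 15.1
tool_pos: [0.5111, -0.047, 0.1285]
ee_rot: [3.094, 0.542, 0.001]
wrist_force: [-0.2, -0.0, -0.4]
finger_gap: 0.0099
```

```bash
python3 -c "
from h import *
s,R=st();print(R.T@s['wrist_force'],s['torque'])
p,d=manip.camera('side');crop('side',p,150,120,300,240,5,'s8')"
```

```text
t 15.1 p [ 0.5111 -0.047   0.1285] yaw 0.3465 tz [ 0.001 -0.    -1.   ] F [-0.2 -0.  -0.4] gap 0.0099 q [-0.14  0.25  2.15  0.    0.74  1.09]
[-0.17335479 -0.02026145  0.37094887] [ 0.12173467 -0.13881694 -0.00019121]
```

View pics/s8.png

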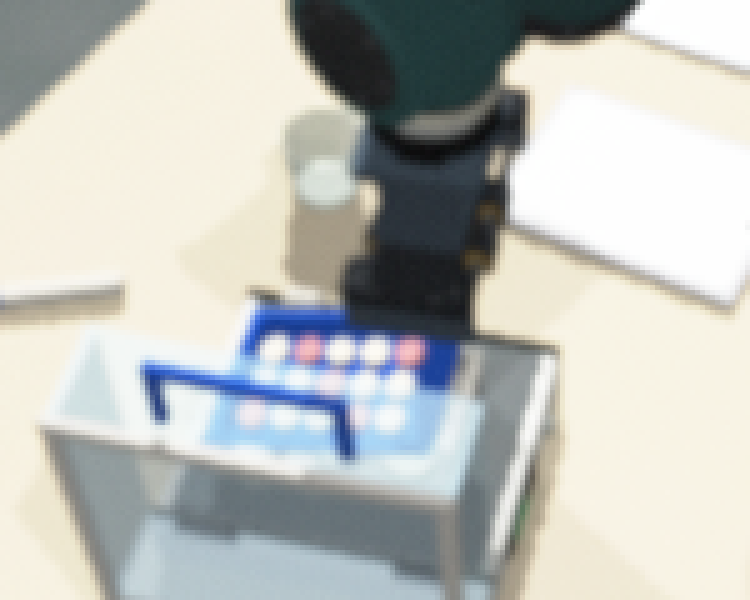

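Emit:
{"op": "servo_tool", "data": {
  "deltas": [
    [0, [0.0012, 0, -0.0025], 0],
    [0, [0.0012, 0, -0.0025], 0],
    [0, [0.0013, 0, -0.0025], 0],
    [0, [0.0013, 0, -0.0025], 0],
    [0, [0, 0, 0], 0]
  ]
}}

```text
time_s: 15.78
tool_pos: [0.5156, -0.0452, 0.1384]
ee_rot: [3.094, 0.542, 0.001]
wrist_force: [-0.7, -0.3, -0.9]
finger_gap: 0.0097
```

```bash
python3 -c "
from h import *
s,R=st();print(R.T@s['wrist_force'],s['torque'])
p,d=manip.camera('side');crop('side',p,150,120,300,240,5,'s9')
p,d=manip.camera('top');crop('top',p,180,130,290,220,7,'t9')"
```

```text
t 15.775 p [ 0.5156 -0.0452  0.1384] yaw 0.3466 tz [ 0. -0. -1.] F [-0.7 -0.3 -0.9] gap 0.0097 q [-0.13  0.24  2.14 -0.    0.76  1.09]
[-0.73039166  0.07370416  0.93657161] [-0.06843935  0.03463245  0.01533051]
```

View pics/s9.png

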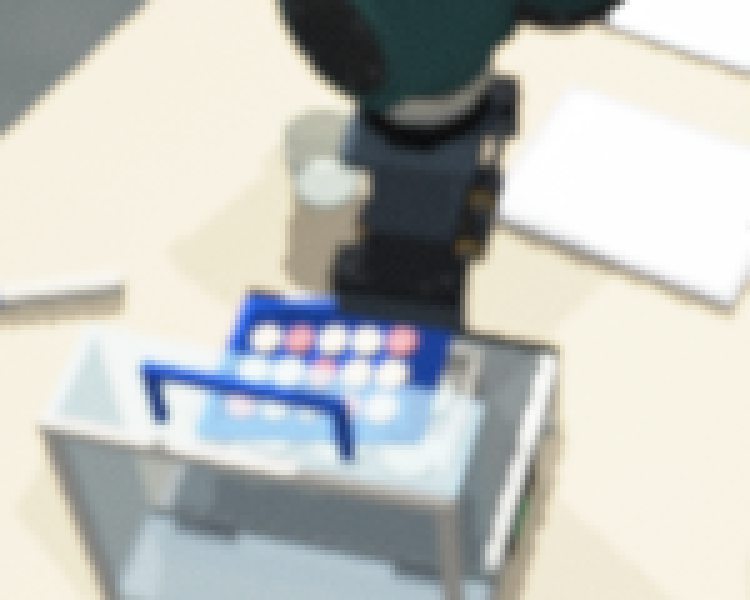

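View pics/t9.png

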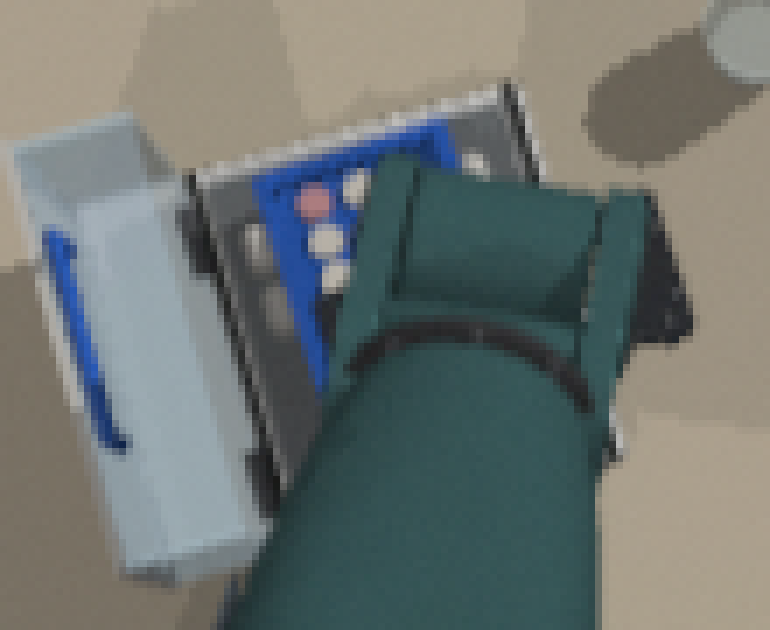

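Emit:
{"op": "servo_tool", "data": {
  "deltas": [
    [0, [0, 0, 0], 0],
    [0, [0, 0, 0], 0],
    [0, [0, 0, -0.004], 0],
    [0, [0, 0, -0.006], 0],
    [0, [0, 0, -0.01], 0],
    [0, [0, 0, -0.015], 0],
    [0, [0, 0, -0.02], 0],
    [0, [0, 0, -0.025], 0],
    [0, [0, 0, -0.025], 0],
    [0, [0, 0, -0.02], 0],
    [0, [0, 0, -0.01], 0],
    [0, [0, 0, 0], 0]
  ],
  "force": 25
}}

```text
time_s: 17.38
tool_pos: [0.5156, -0.0453, 0.2739]
ee_rot: [3.094, 0.542, 0.002]
wrist_force: [-0.3, 0.4, -0.4]
finger_gap: 0.01
```

```bash
python3 -c "
from h import *
s,R=st();print(R.T@s['wrist_force'],s['torque'])
p,d=manip.camera('side');crop('side',p,150,80,310,240,5,'s10');np.savez('side10.npz',p=p,d=d)
p,d=manip.camera('top');crop('top',p,180,110,310,220,6,'t10');np.savez('top10.npz',p=p,d=d)"
```

```text
t 17.375 p [ 0.5156 -0.0453  0.2739] yaw 0.3465 tz [ 0.001 -0.    -1.   ] F [-0.3  0.4 -0.4] gap 0.01 q [-0.13  0.03  2.07  0.    1.03  1.09]
[-0.14559951 -0.42735636  0.38755883] [-0.02910169  0.01196532 -0.00734033]
```

View pics/s10.png

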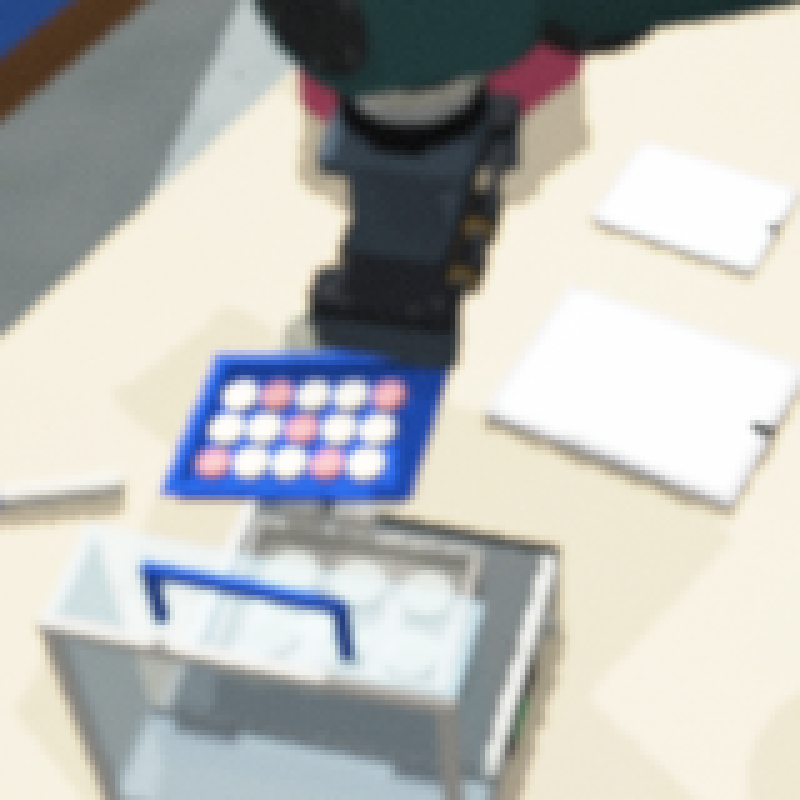

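View pics/t10.png

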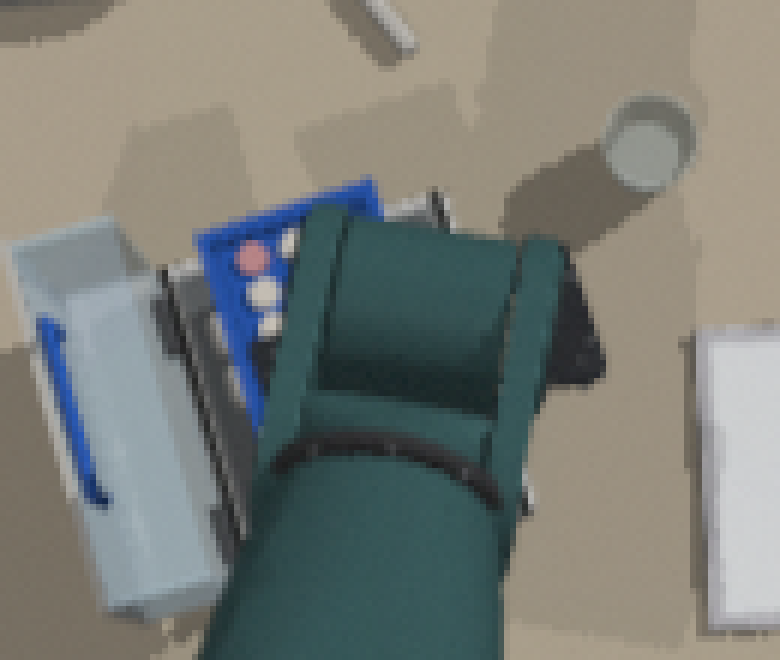

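```bash
cat >> h.py <<'E'
def tilt(p,d,box):
    m=manip.camera_model("side");K,V=m["mtx"],m["view"]
    hsv=cv2.cvtColor(p,cv2.COLOR_RGB2HSV);k=cv2.inRange(hsv,(105,120,60),(125,255,255))
    x0,y0,x1,y1=box;q=np.zeros_like(k);q[y0:y1,x0:x1]=k[y0:y1,x0:x1]
    n,l,st_,_=cv2.connectedComponentsWithStats(q);i=1+np.argmax(st_[1:,4]);q=(l==i)
    ys,xs=np.nonzero(q&(d>0));z=d[ys,xs]
    C=np.c_[(xs-K[0,2])/K[0,0]*z,(ys-K[1,2])/K[1,1]*z,z]
    W=(C-V[:3,3])@V[:3,:3]
    keep=np.ones(len(W),bool)
    for _ in range(6):
        A=np.c_[W[:,:2],np.ones(len(W))];c=np.linalg.lstsq(A[keep],W[keep,2],rcond=None)[0];r=W[:,2]-A@c;keep=abs(r)<.006
    print("n",len(W),keep.sum(),"slopes dz/dx,dz/dy",c[:2].round(3),"tilt deg",np.degrees(np.arctan(np.hypot(*c[:2]))),"ctr",W[keep].mean(0).round(4),"std",r[keep].std())
    s=manip.read_state();R=Rn.from_rotvec(s["ee_rot"]).as_matrix();print("slope along tool x,y",c[:2]@R[:2,:2])
    r=cv2.minAreaRect(np.float32(W[keep][:,:2]*1000));print("rect",r)
E
python3 -c "
from h import *
f=np.load('side10.npz');tilt(f['p'],f['d'],(175,145,245,182))"
```

```text
n 619 501 slopes dz/dx,dz/dy [-0.198 -0.016] tilt deg 11.25557242954482 ctr [0.5547 0.0194 0.2354] std 0.003160480329632939
slope along tool x,y [-0.19197035 -0.05247599]
rect ((554.7688598632812, 21.58692169189453), (142.01817321777344, 111.44149017333984), 19.75169563293457)
```

Emit:
{"op": "servo_tool", "data": {
  "deltas": [
    [0, [0, 0, 0], 3],
    [0, [0, 0, 0], 6],
    [0, [0, 0, 0], 6],
    [0, [0, 0, 0], 4.85],
    [0, [0, 0, 0], 0],
    [0, [0.005, 0.014, 0], 0],
    [0, [0.01, 0.028, 0], 0],
    [0, [0.0112, 0.0314, 0], 0],
    [0, [0.0112, 0.0314, 0], 0],
    [0, [0.0112, 0.0314, 0], 0],
    [0, [0.0112, 0.0314, 0], 0],
    [0, [0.0112, 0.0314, 0], 0],
    [0, [0.0112, 0.0314, 0], 0],
    [0, [0.0112, 0.0314, 0], 0],
    [0, [0.01, 0.028, 0], 0],
    [0, [0.009, 0.024, 0], 0],
    [0, [0, 0, 0], 0],
    [0, [0, 0, 0], 0]
  ]
}}

```text
time_s: 19.73
tool_pos: [0.6274, -0.3592, 0.2726]
ee_rot: [-3.141, -0.001, 0.001]
wrist_force: [0.0, -0.7, -1.0]
finger_gap: 0.0097
```

```bash
python3 -c "
from h import *
rel((.628,-.359,.065),0)
p,d=manip.camera('side');cv2.imwrite('pics/s11.png',p[:,:,::-1]);np.savez('side11.npz',p=p,d=d)
p,d=manip.camera('top');crop('top',p,180,90,400,250,3.6,'t11');np.savez('top11.npz',p=p,d=d)"
```

```text
t 19.725 p [ 0.6274 -0.3592  0.2726] yaw 0.0005 tz [-0.001  0.    -1.   ] F [ 0.  -0.7 -1. ] gap 0.0097 q [-0.55  0.37  1.66  0.    1.11  1.02]
roll deg 0.03116405516627788
tool delta [ 7.000e-04 -1.000e-04  2.076e-01]
```

View pics/s11.png

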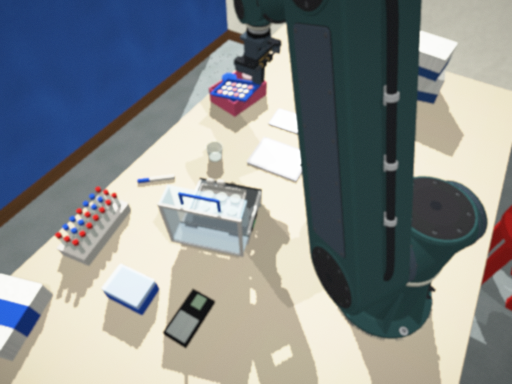

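View pics/t11.png

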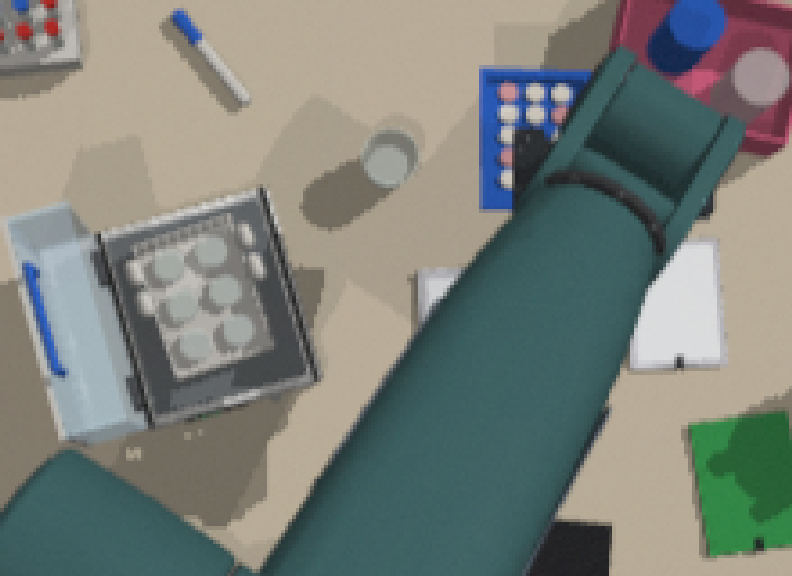

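```bash
python3 -c "
from h import *
p=np.load('top0.npz')['p'];hsv=cv2.cvtColor(p,cv2.COLOR_RGB2HSV)
m=cv2.inRange(hsv,(165,100,60),(180,255,255));m[:, :330]=0
c=max(cv2.findContours(m,0,2)[0],key=cv2.contourArea)
for z in(0,.06):
  r=cv2.minAreaRect(np.float32(ray('top',c[:,0],z)[:,:2]*1000));print(z,r,cv2.boxPoints(r).round().tolist())
f=np.load('side11.npz');tilt(f['p'],f['d'],(205,70,260,105))"
```

```text
0 ((830.6470947265625, -533.2568969726562), (214.24305725097656, 171.71780395507812), 78.57843017578125) [[725.0, -621.0], [894.0, -655.0], [936.0, -445.0], [768.0, -411.0]]
0.06 ((813.961181640625, -518.4430541992188), (207.30734252929688, 166.15870666503906), 78.57841491699219) [[712.0, -604.0], [875.0, -636.0], [916.0, -433.0], [753.0, -400.0]]
n 424 122 slopes dz/dx,dz/dy [-0.355  0.294] tilt deg 24.727115094225077 ctr [ 0.7449 -0.3706  0.1904] std 0.0035047132067385963
slope along tool x,y [-0.35444684 -0.29402043]
rect ((739.6668090820312, -402.511474609375), (162.22817993164062, 311.3077392578125), 27.070682525634766)
```

Emit:
{"op": "servo_tool", "data": {
  "deltas": [
    [0, [0, -0.008, 0.015], 0],
    [0, [0, 0, 0.03], 0],
    [0, [0, 0, 0.035], 0],
    [0, [0, 0, 0.035], 0],
    [0, [0, 0, 0.035], 0],
    [0, [0, 0, 0.03], 0],
    [0, [0, 0, 0.015], 0],
    [0, [0, 0, 0], 0],
    [0, [0, 0, 0], 0]
  ]
}}

```text
time_s: 20.95
tool_pos: [0.6284, -0.3512, 0.0793]
ee_rot: [3.141, 0.0, 0.002]
wrist_force: [0.1, -0.7, -0.1]
finger_gap: 0.0096
```

```bash
python3 -c "
from h import *
s,R=st();print(s['torque'])
p,d=manip.camera('side');crop('side',p,190,40,310,150,6,'s12')
"
```

```text
t 20.95 p [ 0.6284 -0.3512  0.0793] yaw 0.0003 tz [ 0.001 -0.001 -1.   ] F [ 0.1 -0.7 -0.1] gap 0.0096 q [-0.54  0.6   1.73 -0.    0.81  1.03]
[0.02764316 0.05317639 0.02377182]
```

View pics/s12.png

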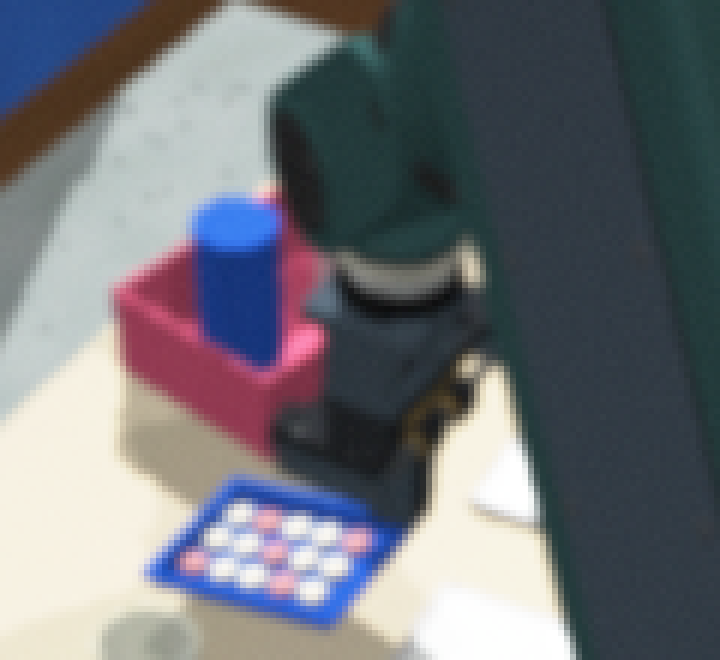

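Emit:
{"op": "servo_tool", "data": {
  "deltas": [
    [0, [0, 0, 0], 0],
    [0, [0, 0, 0.008], 0],
    [0, [0, 0, 0.006], 0],
    [0, [0, 0, 0.004], 0],
    [0, [0, 0, 0.004], 0],
    [0, [0, 0, 0.004], 0],
    [0, [0, 0, 0.004], 0],
    [0, [0, 0, 0.004], 0],
    [0, [0, 0, 0.004], 0],
    [0, [0, 0, 0.003], 0],
    [0, [0, 0, 0], 0],
    [0, [0, 0, 0], 0]
  ],
  "force": 8
}}

```text
time_s: 22.5
tool_pos: [0.6279, -0.351, 0.0372]
ee_rot: [3.142, 0.0, 0.0]
wrist_force: [-0.6, 0.0, -0.5]
finger_gap: 0.0098
```

```bash
python3 -c "
from h import *
s,R=st();print(s['torque'])
p,d=manip.camera('side');crop('side',p,190,40,310,150,6,'s13');tilt(p,d,(205,115,260,150))
"
```

```text
t 22.5 p [ 0.6279 -0.351   0.0372] yaw 0.0002 tz [ 0. -0. -1.] F [-0.6  0.  -0.5] gap 0.0098 q [-0.54  0.65  1.73 -0.    0.76  1.03]
[-0.00780363  0.05150911  0.00182277]
n 271 202 slopes dz/dx,dz/dy [-0.033  0.071] tilt deg 4.468855867173772 ctr [ 0.6919 -0.2957  0.0096] std 0.002741883511820082
slope along tool x,y [-0.0332086  -0.07074857]
rect ((690.1639404296875, -297.7310791015625), (107.70809173583984, 146.93800354003906), 88.94218444824219)
```

View pics/s13.png

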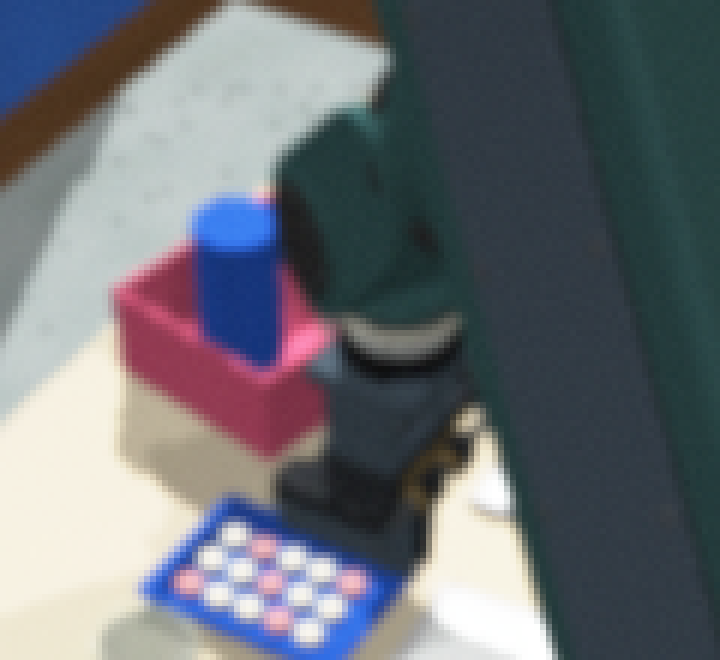

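Emit:
{"op": "servo_tool", "data": {
  "deltas": [
    [0, [0, 0, 0], 0],
    [0, [0, 0, 0], 0],
    [0, [0, 0, 0], 0],
    [0, [0, 0, -0.006], 0],
    [0, [0, 0, -0.015], 0],
    [0, [0, 0, -0.025], 0],
    [0, [0, 0, -0.03], 0],
    [0, [0, 0, -0.03], 0],
    [0, [0, 0, -0.025], 0],
    [0, [0, 0, -0.015], 0],
    [0, [-0.01, 0, -0.003], 0],
    [0, [-0.025, -0.001, 0], 0],
    [0, [-0.03, -0.001, 0], 0],
    [0, [-0.035, -0.001, 0], 0],
    [0, [-0.035, -0.001, 0], 0],
    [0, [-0.03, -0.001, 0], 0],
    [0, [-0.02, 0, 0], 0],
    [0, [-0.011, 0, 0], 0],
    [0, [0, 0, 0], 0],
    [0, [0, 0, 0], 0]
  ],
  "force": 30
}}

```text
time_s: 25.05
tool_pos: [0.4325, -0.3462, 0.1862]
ee_rot: [3.141, 0.0, 0.001]
wrist_force: [0.6, -0.1, -1.1]
finger_gap: 0.0098
```

```bash
python3 -c "
from h import *
st()
p,d=manip.camera('side');cv2.imwrite('pics/s14.png',cv2.resize(p[:,:,::-1],(800,600)));np.savez('side14.npz',p=p,d=d)
p2,d=manip.camera('top');cv2.imwrite('pics/t14.png',cv2.resize(p2[:,:,::-1],(800,600)))"
```

```text
t 25.05 p [ 0.4325 -0.3462  0.1862] yaw 0.0003 tz [ 0. -0. -1.] F [ 0.6 -0.1 -1.1] gap 0.0098 q [-0.72  0.22  2.05  0.    0.87  0.85]
```

View pics/s14.png

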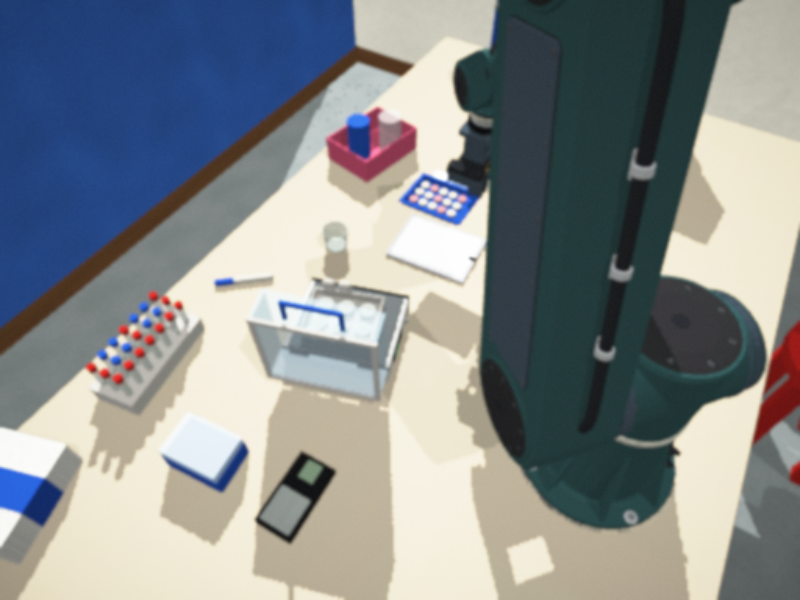

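View pics/t14.png

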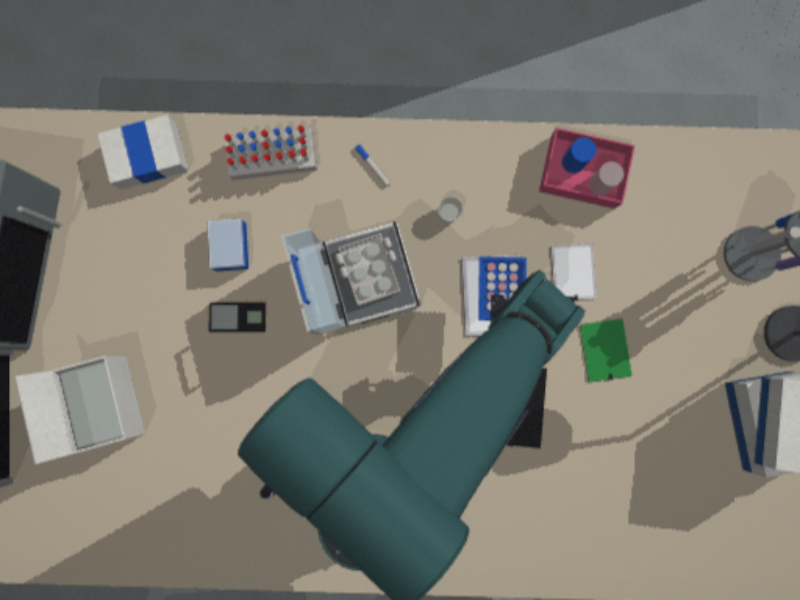

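```bash
python3 -c "
from h import *
f=np.load('side14.npz');tilt(f['p'],f['d'],(250,108,315,148))
# white tray rim in top picture vs expected
p,d=manip.camera('top');crop('top',p,180,130,290,220,7,'tc15')
E=np.array([[-.075,-.055],[.075,-.055],[.075,.055],[-.075,.055]]);c,s_=np.cos(.349),np.sin(.349)
W=np.c_[E@np.array([[c,s_],[-s_,c]])+[.544,.0175],np.full(4,.07)];print(((proj('top',W)-[180,130]+.5)*7).round())
m=p[130:220,180:290].copy()
big=cv2.resize(m[:,:,::-1],None,fx=7,fy=7,interpolation=0);cv2.polylines(big,[((proj('top',W)-[180,130]+.5)*7).astype(int)],True,(0,255,0),1);cv2.imwrite('pics/tc16.png',big);st()"
```

```text
n 376 301 slopes dz/dx,dz/dy [-0.015  0.068] tilt deg 3.9708380983086924 ctr [ 0.4938 -0.295   0.1582] std 0.002827190506942126
slope along tool x,y [-0.01457589 -0.06786779]
rect ((496.7310791015625, -293.20745849609375), (109.39654541015625, 146.78237915039062), 89.63685607910156)
[[531. 395.]
 [445. 137.]
 [254. 199.]
 [339. 458.]]
t 25.2 p [ 0.4324 -0.3461  0.1861] yaw 0.0006 tz [ 0. -0. -1.] F [-0.6 -0.2 -0.6] gap 0.0097 q [-0.72  0.22  2.05  0.    0.87  0.85]
```

View pics/tc16.png

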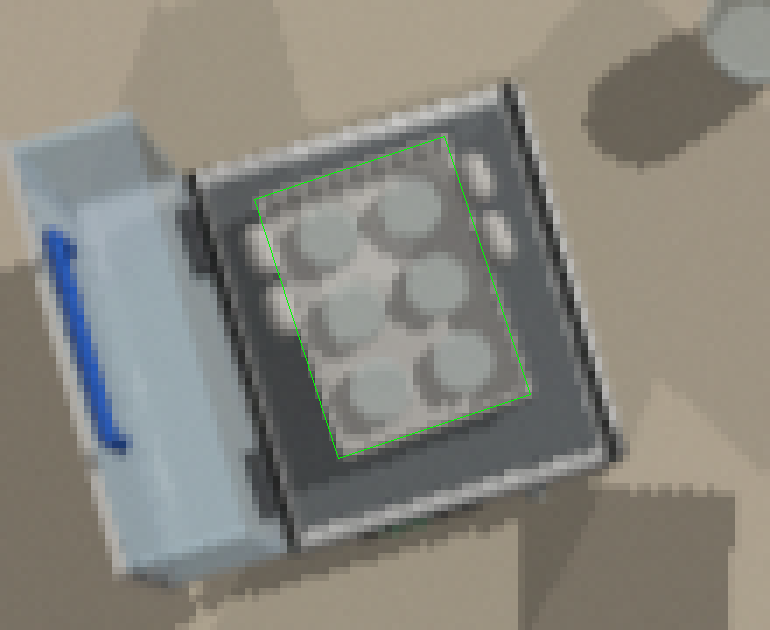

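White tray unmoved to within a pixel or so, hood open, blue tray level over the panel's middle. I hand it in.

```bash
python3 -c "
from h import *
print(manip.sign_off())"
```

```text
the job is handed in; nothing more can be done
None
```

I opened the hood, peeled off the blue tray and handed the job in while still holding the tray above the light panel, after about 25 s of the 72 s allowed.

- **Hood:** I swung it up by the blue handle to about 91° and it was still open in the last pictures. At the first pinch on the handle the wrist force reached about 44 N because the grip was off-centre. I corrected that during the lift.
- **Peel:** I pinched the orange grip and raised that corner about 4 cm. The force was near zero at 33 mm. The far corner looked down through the first part of the peel; by about 43 mm, still moving along the peel arc, the whole tray had come free. I then lifted it straight up.
- **White tray:** It stayed in place. In the last top picture it lies within about a pixel (roughly 4 mm) of where it started.
- **Levelling:** After the peel the blue tray hung about 11° off level. I touched it down briefly on bare bench between the cup and the red box with a light grip, so it turned level, then tightened the grip to 30 N.
- **Final pose:** The tray centre measured at about (0.495, -0.295), against the panel middle at (0.494, -0.297). Its underside is about 15 cm above the panel. The side camera's depth fit gave a tilt of about 4°. Most of that is across the jaws, where the tray should be held square, so some may be measurement error.

In the last pictures the cup, scale, tip box and other items look where they were at the start; I compared these by eye only.

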